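# Fill the gap in the gel casting clamp and lock it

## Task

The row of glass gel cassettes in the casting clamp is one filler block short of being held. Try the three white filler blocks to find the one that fills the gap between the pressure pad and the row, stand it in there on the clamp's floor, and then press the cam lever all the way down, so that the pad holds block and glass firmly. Leave the blocks you do not use standing on the bench, and leave the beaker and the conical flask standing where they are.

Things in the scene. Friction and masses are not known exactly. Their poses are not given: they have to be found in the camera images.
- casting_clamp: Fixed bench clamp for a row of upright glass cassettes: grey base 96 x 250 mm, floor at z = 12 mm between two low aluminium rails (inner faces x = +-36, tops z = 18), aluminium cam housing (y = -118 to -57, 60 mm high) at the -y end. Origin: centre of the base's underside, y along the row, z up. Glass row 68 mm wide, 62 mm high, back stop 68 mm high, at the +y end; fixed, unyielding.
- gap_start (a point): Where the gap begins: foot of the drawn-back pad's front face, on the clamp's floor (x = 0, y = -30, z = 12 mm of the clamp; same axes). The gap runs in +y from here to the row's white front board; it is 21 to 36 mm wide, different each time, not known beforehand. Pad and board have round top edges (radius 4 mm) 60 mm above the bench.
- pressure_pad: White pressure pad, 64 mm wide (x), 8 mm thick, in front of the cam housing; origin at the foot of its front face (towards the glass), axes as the clamp's; at gap_start when the lever is open. The closing lever carries it 7.5 mm in +y. It is sprung: it gives way, 8.5 mm at most, only above 8 N. A block that leaves over 7 mm of the open gap free is not held; one forced in stops the lever.
- cam_lever (a joint): Cam lever, rad: 0 = fully open (60 degrees above level, leaning to the clamp's -y), 1.05 = fully down: level, pointing to -y. Hinge along the clamp's x at y = -100, z = 38 mm. It stays where it is left; about 5 N at its end moves it. The pad advances 7.1 mm per rad. Starts between 0 and 0.05.
- lever_end (a point): In the black handle of the cam lever, 80 mm from the hinge, mid-thickness; the handle is 22 mm wide and 14 mm thick and ends 10 mm further out.
- filler_thin: White plastic filler block, 60 mm wide, 85 mm tall, 20 mm thick; origin at the centre of its underside, y = the thickness direction, z up. The three filler blocks are alike in all but thickness (20, 25, 30 mm) and start standing on the bench in any of three places; about 97 g.
- filler_mid: White plastic filler block, 60 mm wide, 85 mm tall, 25 mm thick; origin at the centre of its underside, y = the thickness direction, z up. The three filler blocks are alike in all but thickness (20, 25, 30 mm) and start standing on the bench in any of three places; about 121 g.
- filler_thick: White plastic filler block, 60 mm wide, 85 mm tall, 30 mm thick; origin at the centre of its underside, y = the thickness direction, z up. The three filler blocks are alike in all but thickness (20, 25, 30 mm) and start standing on the bench in any of three places; about 145 g.
- beaker_3: Glass beaker, 64 mm across, 85 mm tall, loose, standing on the bench to the left of the blocks; origin at the centre of its underside. Not to be disturbed.
- flask_conical: Conical glass flask, 63 mm across, 104 mm tall, loose, standing on the bench behind the clamp; origin at the centre of its underside. Not to be disturbed.
Mind the look-alikes: they are no part of the job. What is shaped like the filler_thick but orange or purple is not meant. What is shaped like the filler_thin but blue is not meant.

How it is judged:
By the outcome, as a careful person would: the job done as asked, in the order asked, and still so for the second after the job is handed in, with the robot touching nothing.
It also fails if it takes over 72 s, if anything falls off the work surface, if the arm or the gripper's body presses on something with over 40 N, if the wrist force passes 120 N, or if a joint passes its speed limit or range.

## Robot

A 7-joint arm with a two-finger parallel gripper is mounted at the origin on a cart in front of the work surface, level with it; the furniture and walls round the work are solid. World frame = base frame: x ahead of the robot, y to its left, z up, the work surface at z = 0. Lengths are in m, angles in rad, forces in N, time in s.
With the tool pointing down it reaches from about 0.4 to 0.85 m from the base axis. Payload 10.4 kg.
Tool frame: the origin (TCP) lies midway between the tips of the shut fingers; the grasp point (between the pads) lies 19 mm behind it; z points along the fingers, y is the line along which they close (so a half turn about z gives the same grasp; the last joint's range is limited). The gripper opens to 85 mm and grips with 20 to 120 N. Pads are 22 mm wide; open, the fingers measure 114 mm over their backs; the gripper's body (76 mm by 85 mm) begins 54 mm behind the grasp point. The pads swing forward as they close: fully open they stand 13 mm farther back than shut.
Start: joints at [1.173, 0.332, -0.065, 1.46, 0.022, 1.35, -0.088], TCP at [0.229, -0.582, 0.231] pointing down, gripper open.
Joint ranges: [-2.6, 2.6], [-0.5, 2.12], [-1.47, 1.34], [0.16, 2.42], [-1.27, 4.41], [0.06, 2.06], [-2.6, 2.6]. Speed limits (rad/s): [2.22, 2.22, 2.79, 2.79, 3.14, 3.14, 3.14].

## Interface

Orientations are given as a unit quaternion [x, y, z, w].
In Python, from workcell import get_obs, camera, camera_params, hand_in gives the robot as it stands.
- The arm moves only by the tool carry_out, never from a script. Its argument "commands" is a list that holds one entry, the list of rows, each a list of 6 numbers: the shift along the tool's x, y, z in units of 40 mm (1.0 is 40 mm), then the turn, a rotation vector about the tool's x, y, z in units of 6 degrees (1.0 is 6 degrees). In form: [[[x, y, z, ax, ay, az], ...]]. A call has 1 to 20 rows; each row shifts and turns the commanded pose from where the row before left it, along the tool's axes as they then stand; what a row does not reach is not made up. A row lasts 1/12 s, in which the tool goes at most 41.7 mm and 7.16 degrees, less where a joint would pass 70% of its speed; a pose out of reach is approached as far as the arm can. A call is refused whole if a number of a shift passes 1 or a number of a turn 1, either way. A call with a gripper value outside its range is refused whole. "hand" is the closure, from -1 (fully open) to 1 (shut), set as the call begins (left out, the last holds). The fingers move at their own pace and stop on an object; "force" is the grip in N (left out, the last holds). Time passes only in rows, so rows that do not move let the fingers close. It gives the time, the measured TCP pose, the force, the opening and the grip force at its end, in the units of the state.
- get_obs(): the state, without advancing time (a new reading comes with each control period).
- camera(name): name is "scene" or "top" or "wrist"; returns the picture (384x512x3 uint8, red, green, blue); there is no depth.
- camera_params(name): a dict with "mtx" (3x3 intrinsics, pixels), "R" (3x3) and "t" (3): a world point X has camera coordinates R X + t. Camera axes: x right, y down, z forward; pixel columns grow to the right and rows downward; lengths in m; the calibration is good to about 2 mm. A picture is of the moment at which its call begins: read the wrist's pose just before it. camera_params takes no time and is no camera call; for the wrist camera it gives the pose at the moment of the call.
- hand_in(): hands the job in; it is judged then, once.
The state is a dict: "clock": time; "joint_pos": joint angles; "joint_velocities": joint speeds; "tau": joint torques, N m; "position": TCP position; "ee_rot": TCP orientation; "ft_force": force on the tool from outside, world axes, zero at the start; "torque": the same for the moment, N m; "grip_width": opening from 0.0 (shut) to 1.0 (fully open); "grasp_force": force on a finger pad.
Only numpy, scipy, OpenCV 4.12 (cv2) and the standard library are available. Lean on these libraries where they do the work, as an engineer would, in place of code of your own. Each camera call takes 0.05 s, during which the arm holds its last target. There are 200 camera calls.

## Working session

There is one attempt and no reset: what is moved stays moved. The work goes in short steps, Python scripts to look and compute and a tool call to move; the robot and the scene stay as the last step left them, time stands still between calls to the robot, and variables do not carry over. Pictures are saved under pics/ and viewed, at most 10 in all, crops included, and the job is handed in when it is done.

Besides the shell and the picture viewer there is one more tool, called after "Emit:" as name(argument=value, ...) on one line, values as JSON. carry_out: Moves the arm, as the interface text tells. Its arguments: {"type":"object","properties":{"commands":{"type":"array"},"hand":{"type":"number"},"force":{"type":"number"}},"required":["commands"]}

```bash
ls; mkdir -p pics
python3 - <<'E'
from workcell import *
import cv2,numpy as np
o=get_obs();print({k:np.round(v,3).tolist() for k,v in o.items()})
for n in("scene","top"):
    im=camera(n);cv2.imwrite(f"pics/{n}0.png",im[:,:,::-1]);p=camera_params(n)
    print(n,np.round(p["mtx"],1).tolist(),np.round(p["R"],3).tolist(),np.round(p["t"],3).tolist())
E
```

```text
pics
{'clock': 0.0, 'joint_pos': [1.173, 0.333, -0.065, 1.461, 0.022, 1.35, -0.089], 'joint_velocities': [-0.001, 0.001, 0.001, 0.001, 0.0, -0.002, 0.001], 'tau': [-0.001, -62.545, 0.049, -39.161, 0.016, 0.01, 0.0], 'position': [0.229, -0.581, 0.23], 'ee_rot': [0.982, 0.186, -0.0, -0.001], 'ft_force': [0.202, -0.791, -0.194], 'torque': [0.015, 0.04, 0.01], 'grasp_force': 0.0, 'grip_width': 1.002}
scene [[469.1, 0.0, 254.7], [0.0, 469.1, 190.6], [0.0, 0.0, 1.0]] [[-0.65, -0.76, 0.007], [-0.497, 0.419, -0.76], [0.574, -0.498, -0.65]] [0.541, 0.236, 1.386]
top [[418.7, 0.0, 266.5], [0.0, 418.7, 187.2], [0.0, 0.0, 1.0]] [[-0.101, -0.995, 0.005], [-0.955, 0.096, -0.281], [0.279, -0.033, -0.96]] [0.281, 0.532, 1.561]
```

View pics/scene0.png

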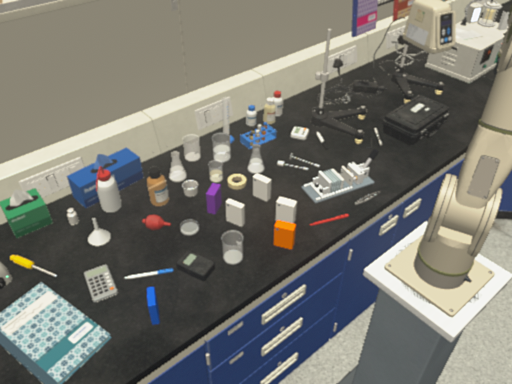

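View pics/top0.png

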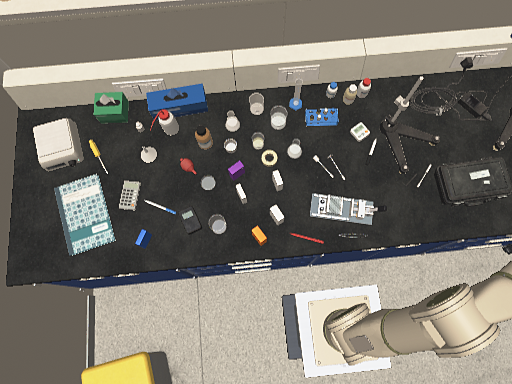

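Scene view: white blocks at (262,187), (235,211) and (286,208), with orange at (285,235), purple at (213,198) and blue at (152,305) as look-alikes. The beaker is at (232,247) and the clamp at (338,182). In the top view the white blocks are at (241,193), (278,180) and (277,214), and the clamp at (343,207) has its lever to the right. The conical flask is at (256,158) in the scene view, (294,149) in the top view.

```bash
cat > h.py <<'E'
from workcell import *
import cv2,numpy as np
from scipy.spatial.transform import Rotation as Ro
def ray(p,uv,z):
    d=p["R"].T@np.linalg.solve(p["mtx"],[uv[0],uv[1],1.]);c=-p["R"].T@p["t"]
    return c+d*(z-c[2])/d[2]
def proj(p,X):
    c=p["R"]@np.asarray(X)+p["t"];q=p["mtx"]@c;return q[:2]/q[2]
def totool(target,yaw=None):
    o=get_obs();R=Ro.from_quat(o["ee_rot"]);d=R.inv().apply(np.asarray(target)-o["position"])
    return np.round(d/0.04,3),np.round(R.as_matrix(),3).tolist()
E
python3 - <<'E'
from h import *
p=camera_params("top")
for n,uv,z in(("b1",(241,190),.085),("b2",(278,177),.085),("b3",(277,211),.085),("clampL",(311,206),.06),("lever",(380,209),.09),("beaker",(217,223),.04),("flask",(294,150),.05),("orange",(259,236),.085),("purple",(235,168),.085)):print(n,ray(p,uv,z).round(3))
a=cv2.resize(cv2.imread("pics/top0.png")[140:260,190:400],None,fx=3.6,fy=3.6,interpolation=2)
cv2.imwrite("pics/c0.png",a)
w=camera_params("wrist");print(np.round(w["mtx"],1).tolist());R=Ro.from_quat(get_obs()["ee_rot"]).as_matrix()
print("cam in tool",(R.T@(-w["R"].T@w["t"]-get_obs()["position"])).round(3),(w["R"]@R).round(3).tolist())
E
```

```text
b1 [0.553 0.326 0.085]
b2 [0.591 0.177 0.085]
b3 [0.456 0.196 0.085]
clampL [0.468 0.061 0.06 ]
lever [ 0.423 -0.196  0.09 ]
beaker [0.442 0.431 0.04 ]
flask [0.711 0.097 0.05 ]
orange [0.367 0.274 0.085]
purple [0.645 0.342 0.085]
[[289.2, 0.0, 257.8], [0.0, 289.2, 191.2], [0.0, 0.0, 1.0]]
cam in tool [ 0.079  0.    -0.142] [[0.0, 1.0, 0.0], [-0.952, 0.0, -0.306], [-0.306, -0.0, 0.952]]
```

View pics/c0.png

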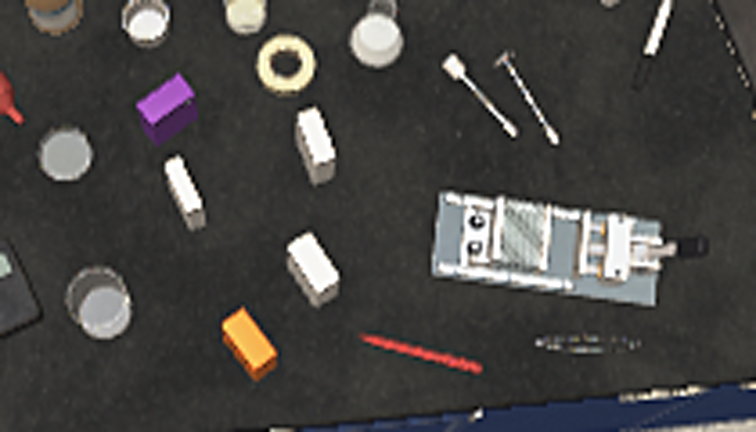

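The enlarged top view shows white blocks at (185,190), (315,145) and (313,268) of the crop, with visibly different thicknesses: left thinnest, lower thickest. The clamp's gap is near (585,240). Candidates are white (the three chosen), orange (248,343), purple (167,105) and blue (off the crop); only the white ones are meant. Next I take the wrist camera over the gap.

Emit:
carry_out(commands=[[[0.87, -0.16, 0.05, 0, 0, -0.7], [0.87, -0.16, 0.05, 0, 0, -0.7], [0.87, -0.16, 0.05, 0, 0, -0.7], [0.87, -0.16, 0.05, 0, 0, -0.7], [0.87, -0.16, 0.05, 0, 0, -0.7], [0.87, -0.16, 0.05, 0, 0, -0.7], [0.87, -0.16, 0.05, 0, 0, -0.7], [0.87, -0.16, 0.05, 0, 0, -0.7], [0.87, -0.16, 0.05, 0, 0, -0.7], [0.87, -0.16, 0.05, 0, 0, -0.7], [0.87, -0.16, 0.05, 0, 0, -0.7], [0.87, -0.16, 0.05, 0, 0, -0.7], [0.87, -0.16, 0.05, 0, 0, -0.7], [0.87, -0.16, 0.05, 0, 0, -0.7], [0, 0, 0, 0, 0, 0], [0, 0, 0, 0, 0, 0], [0, 0, 0, 0, 0, 0]]])

```text
clock: 1.52
position: [0.4713, -0.1751, 0.2032]
ee_rot: [0.765, 0.644, -0.0, 0.0]
ft_force: [-0.9, -0.3, 0.4]
grip_width: 0.995
grasp_force: 0.0
```

Run:
```python
from h import *
o=get_obs();print(o["clock"],o["position"].round(3) if hasattr(o["position"],'round') else o["position"],o["ee_rot"],o["joint_pos"])
p=camera_params("wrist");im=camera("wrist")[:,:,::-1];np.savez("w1.npz",**p)
cv2.imwrite("pics/w1r.png",im);cv2.imwrite("pics/w1.png",cv2.resize(im,None,fx=1.5,fy=1.5,interpolation=2))
```

```text
1.5167 [ 0.471 -0.175  0.203] [ 7.64806125e-01  6.44260439e-01 -2.70618830e-04  6.74436965e-05] [ 0.72574996  0.11447617 -0.49006704  1.79476924  0.05729777  1.24643114
  0.04942994]
```

View pics/w1.png

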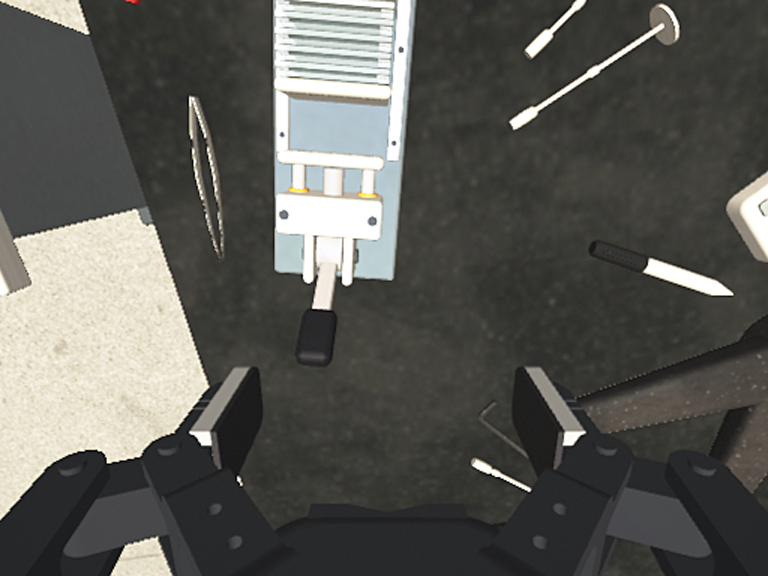

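Wrist view: the clamp with its row at the top, board bar near row 90, floor of the gap at rows 98-150, pad bar near rows 152-168, and lever handle at (317,338). I'll measure the edges now.

Run:
```python
from h import *
im=cv2.imread("pics/w1r.png").astype(int);p=dict(np.load("w1.npz"))
for c in(195,205,222,235,250):print(c,[tuple(im[r,c][[0,2]]) for r in range(50,115)])
print([tuple(im[90,c][[0,2]]) for c in range(178,276)])
for c in ((183,181),(262,186)):print("base corner",ray(p,c,.012))
print("handle",ray(p,(211,225),.107))
print("cam",-p["R"].T@p["t"])
```

```text
195 [(np.int64(236), np.int64(236)), (np.int64(82), np.int64(89)), (np.int64(215), np.int64(248)), (np.int64(255), np.int64(255)), (np.int64(255), np.int64(255)), (np.int64(255), np.int64(255)), (np.int64(255), np.int64(255)), (np.int64(255), np.int64(255)), (np.int64(253), np.int64(255)), (np.int64(247), np.int64(255)), (np.int64(218), np.int64(248)), (np.int64(141), np.int64(171)), (np.int64(102), np.int64(122)), (np.int64(116), np.int64(139)), (np.int64(112), np.int64(137)), (np.int64(147), np.int64(151)), (np.int64(211), np.int64(182)), (np.int64(217), np.int64(187)), (np.int64(213), np.int64(184)), (np.int64(214), np.int64(186)), (np.int64(213), np.int64(184)), (np.int64(212), np.int64(183)), (np.int64(212), np.int64(183)), (np.int64(212), np.int64(183)), (np.int64(213), np.int64(184)), (np.int64(210), np.int64(182)), (np.int64(210), np.int64(182)), (np.int64(210), np.int64(182)), (np.int64(209), np.int64(181)), (np.int64(208), np.int64(182)), (np.int64(210), np.int64(183)), (np.int64(210), np.int64(183)), (np.int64(209), np.int64(182)), (np.int64(208), np.int64(182)), (np.int64
[... 11922 characters left out ...]
.int64(255)), (np.int64(255), np.int64(255)), (np.int64(255), np.int64(255)), (np.int64(255), np.int64(255)), (np.int64(255), np.int64(255)), (np.int64(255), np.int64(255)), (np.int64(255), np.int64(255)), (np.int64(237), np.int64(240)), (np.int64(189), np.int64(169)), (np.int64(182), np.int64(166)), (np.int64(150), np.int64(148)), (np.int64(82), np.int64(84)), (np.int64(38), np.int64(45)), (np.int64(47), np.int64(51)), (np.int64(49), np.int64(54)), (np.int64(51), np.int64(56)), (np.int64(54), np.int64(57))]
base corner [ 0.38111751 -0.17529352  0.012     ]
base corner [ 0.47317099 -0.19746989  0.012     ]
handle [ 0.42550161 -0.1973159   0.107     ]
cam [ 0.4854385  -0.09778248  0.34490447]
```

Run:
```python
from h import *
p=dict(np.load("w1.npz"))
cols=[195,222,250];B=[65.13,67.67,69.97];P=[99.32,101.37,103.37]
b=np.array([ray(p,(c,r),.012) for c,r in zip(cols,B)]);q=np.array([ray(p,(c,r),.012) for c,r in zip(cols,P)])
for a in(b,q):
    d=a[-1]-a[0];print("dir deg",np.degrees(np.arctan2(d[1],d[0])))
d=q[-1]-q[0];d/=np.linalg.norm(d);n=np.array([-d[1],d[0]])
print("gap",((b-q)[:,:2]@n)*1000)
# x extents at pad ends: inner rail edges at z=.018 at row 90: rail right inner col ~258.5, left rail? 
for n_,uv,z in(("padL",(185.5,103),.058),("padR",(255,107),.058),("railR in",(258.5,90),.018),("railR out",(266.5,90),.018),("railL in",(191.8,90),.018)):print(n_,ray(p,uv,z).round(4))
print(q.round(4))
```

```text
dir deg -14.437491009216009
dir deg -13.807128719168245
gap [34.63784161 34.2265413  33.99433275]
padL [ 0.4169 -0.0902  0.058 ]
padR [ 0.4813 -0.105   0.058 ]
railR in [ 0.4874 -0.0895  0.018 ]
railR out [ 0.4958 -0.091   0.018 ]
railL in [ 0.4172 -0.0774  0.018 ]
[[ 0.4172 -0.0871  0.012 ]
 [ 0.4459 -0.0942  0.012 ]
 [ 0.4759 -0.1015  0.012 ]]
```

The gap measures about 34.3 mm, so the thick block (30 mm) should fit with 4.3 mm to spare; the mid one would leave 9 mm. Clamp yaw is about -14°. Next I look down on the blocks.

Emit:
carry_out(commands=[[[0.93, -0.22, 0, 0, 0, 0], [0.93, -0.22, 0, 0, 0, 0], [0.93, -0.22, 0, 0, 0, 0], [0.93, -0.22, 0, 0, 0, 0], [0.93, -0.22, 0, 0, 0, 0], [0.93, -0.22, 0, 0, 0, 0], [0.93, -0.22, 0, 0, 0, 0], [0.93, -0.22, 0, 0, 0, 0], [0, 0, 0, 0, 0, 0], [0, 0, 0, 0, 0, 0], [0, 0, 0, 0, 0, 0]]])

```text
clock: 2.48
position: [0.453, 0.1293, 0.2031]
ee_rot: [0.765, 0.644, -0.0, -0.0]
ft_force: [0.1, -0.7, 0.2]
grip_width: 1.0
grasp_force: 0.0
```

Run:
```python
from h import *
p=camera_params("wrist");im=camera("wrist")[:,:,::-1];np.savez("w2.npz",**p)
cv2.imwrite("pics/w2r.png",im);cv2.imwrite("pics/w2.png",cv2.resize(im,None,fx=1.5,fy=1.5,interpolation=2))
b=im.astype(int);m=((b.min(2)>225)).astype(np.uint8)
n,l,s,c=cv2.connectedComponentsWithStats(m)
for i in range(1,n):
    if s[i,4]>150:
        cn=cv2.findContours((l==i).astype(np.uint8),0,2)[0][0]
        bx=cv2.boxPoints(cv2.minAreaRect(cn));w=np.array([ray(p,q,.085)[:2] for q in bx])
        e=[np.linalg.norm(w[k]-w[k+1]) for k in(0,1)];k=int(np.argmax(e));d=w[k+1]-w[k]
        print(s[i,4],c[i].round(1),"ctr",w.mean(0).round(4),"sides",np.round(e,4),"az",round(np.degrees(np.arctan2(d[1],d[0])),1))
```

```text
2171 [240.9 111.1] ctr [0.4501 0.1984] sides [0.0573 0.0274] az 25.3
1783 [403.7 104.5] ctr [0.5894 0.1802] sides [0.0578 0.0226] az 13.5
2647 [ 27.8 244.2] ctr [0.2132 0.1034] sides [0.0272 0.1322] az -89.7
187 [258.9 259.3] ctr [0.4412 0.0515] sides [0.0455 0.0049] az 76.1
492 [290.7 252.6] ctr [0.4743 0.0518] sides [0.0215 0.0535] az -14.1
158 [255.7 298. ] ctr [0.4296 0.0057] sides [0.0448 0.0051] az 75.9
311 [293.9 290.6] ctr [0.4716 0.0088] sides [0.0067 0.0617] az -14.2
166 [287.9 323.5] ctr [ 0.4594 -0.0327] sides [0.0041 0.06  ] az -14.2
179 [ 87.7 369.4] ctr [ 0.2171 -0.0572] sides [0.0234 0.0189] az -0.3
```

View pics/w2.png

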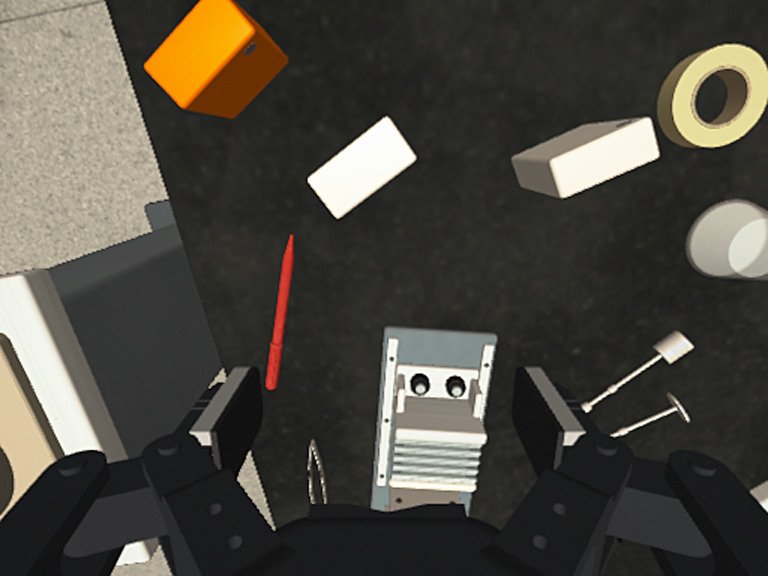

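The wrist view looks straight down on the thick block (white, at (362,167); 57x27 mm as measured inside its rounding) and the mid block at (590,158); orange is at (215,55). The thick block is at (0.450, 0.198) with its width along 25°. I move above it and turn.

Emit:
carry_out(commands=[[[0.29, 0.03, 0, 0, 0, -0.97], [0.29, 0.03, 0, 0, 0, -0.98], [0.29, 0.03, 0, 0, 0, -0.97], [0.29, 0.03, 0, 0, 0, -0.98], [0.29, 0.03, 0, 0, 0, -0.97], [0.29, 0.03, 0, 0, 0, -0.98], [0, 0, 0.5, 0, 0, 0], [0, 0, 0.5, 0, 0, 0], [0, 0, 0, 0, 0, 0], [0, 0, 0, 0, 0, 0]]])

```text
clock: 3.37
position: [0.4538, 0.198, 0.1629]
ee_rot: [0.536, 0.844, -0.001, -0.001]
ft_force: [-0.3, 0.4, -0.6]
grip_width: 0.996
grasp_force: 0.0
```

Run:
```python
from h import *
print(totool([.4501,.1984,.05]));R=Ro.from_quat(get_obs()["ee_rot"]).as_matrix();print(np.degrees(np.arctan2(R[1,1],R[0,1])),get_obs()["joint_pos"])
```

```text
(array([ 0.047, -0.073,  2.822]), [[-0.426, 0.905, -0.002], [0.905, 0.426, -0.001], [0.0, -0.002, -1.0]])
25.231212319916374 [ 0.30576597  0.19285797 -0.87851207  1.84745904  0.16000521  1.17673968
 -0.18535096]
```

Emit:
carry_out(commands=[[[0.05, -0.07, 0.32, 0, 0, 0], [0, 0, 0.5, 0, 0, 0], [0, 0, 0.5, 0, 0, 0], [0, 0, 0.5, 0, 0, 0], [0, 0, 0.5, 0, 0, 0], [0, 0, 0.5, 0, 0, 0], [0, 0, 0, 0, 0, 0], [0, 0, 0, 0, 0, 0]]])

```text
clock: 4.03
position: [0.4507, 0.1997, 0.0512]
ee_rot: [0.535, 0.845, -0.0, -0.0]
ft_force: [0.9, 0.3, 1.3]
grip_width: 0.999
grasp_force: 0.0
```

Emit:
carry_out(commands=[[[0, 0, 0, 0, 0, 0], [0, 0, 0, 0, 0, 0], [0, 0, 0, 0, 0, 0], [0, 0, 0, 0, 0, 0], [0, 0, 0, 0, 0, 0], [0, 0, 0, 0, 0, 0], [0, 0, 0, 0, 0, 0], [0, 0, 0, 0, 0, 0], [0, 0, 0, 0, 0, 0], [0, 0, 0, 0, 0, 0]]], hand=1, force=35)

```text
clock: 4.87
position: [0.4515, 0.2005, 0.0522]
ee_rot: [0.535, 0.845, 0.001, 0.001]
ft_force: [-1.1, -0.8, 6.1]
grip_width: 0.696
grasp_force: 37.2
```

Emit:
carry_out(commands=[[[0, 0, -0.4, 0, 0, 0], [0, 0, -0.6, 0, 0, 0], [0, 0, -0.6, 0, 0, 0], [0, 0, -0.6, 0, 0, 0], [0, 0, -0.6, 0, 0, 0], [0, 0, 0, 0, 0, 0.94], [0, 0, 0, 0, 0, 0.94], [0, 0, 0, 0, 0, 0.94], [0, 0, 0, 0, 0, 0.94], [0, 0, 0, 0, 0, 0.93], [0, 0, 0, 0, 0, 0.93], [0, 0, 0, 0, 0, 0.93], [0, 0, 0, 0, 0, 0], [0, 0, 0, 0, 0, 0]]])

```text
clock: 6.03
position: [0.4504, 0.2003, 0.1632]
ee_rot: [0.787, 0.617, 0.0, 0.0]
ft_force: [0.9, 0.1, -0.8]
grip_width: 0.695
grasp_force: 39.1
```

Run:
```python
from h import *
print(totool([.453,-.078,.15]));R=Ro.from_quat(get_obs()["ee_rot"]).as_matrix();print(np.degrees(np.arctan2(R[1,1],R[0,1])),get_obs()["grip_width"])
```

```text
(array([-6.744,  1.715,  0.33 ]), [[0.238, 0.971, 0.001], [0.971, -0.238, -0.0], [0.0, 0.001, -1.0]])
-13.744835848159369 0.6948110703834194
```

Emit:
carry_out(commands=[[[-0.4, 0.1, 0, 0, 0, 0], [-0.8, 0.21, 0, 0, 0, 0], [-0.8, 0.21, 0, 0, 0, 0], [-0.8, 0.21, 0, 0, 0, 0], [-0.8, 0.21, 0, 0, 0, 0], [-0.8, 0.21, 0, 0, 0, 0], [-0.8, 0.21, 0, 0, 0, 0], [-0.8, 0.21, 0, 0, 0, 0], [-0.54, 0.14, 0, 0, 0, 0], [-0.2, 0, 0.3, 0, 0, 0], [0, 0, 0, 0, 0, 0], [0, 0, 0, 0, 0, 0], [0, 0, 0, 0, 0, 0]]])

```text
clock: 7.12
position: [0.4521, -0.0767, 0.151]
ee_rot: [0.787, 0.617, 0.0, 0.0]
ft_force: [0.3, 0.2, -2.0]
grip_width: 0.697
grasp_force: 39.0
```

Run:
```python
from h import *
R=Ro.from_quat(get_obs()["ee_rot"]).as_matrix();print(np.degrees(np.arctan2(R[1,1],R[0,1])),get_obs()["position"])
p=camera_params("wrist");im=camera("wrist")[:,:,::-1];np.savez("w3.npz",**p)
cv2.imwrite("pics/w3r.png",im);cv2.imwrite("pics/w3.png",cv2.resize(im,None,fx=1.5,fy=1.5,interpolation=2))
a=camera("scene")[:,:,::-1];pp=camera_params("scene");u=proj(pp,[.453,-.078,.08]).astype(int);print(u)
```

```text
-13.755768002522817 [ 0.45208869 -0.07668701  0.15101621]
[342 166]
```

View pics/w3.png

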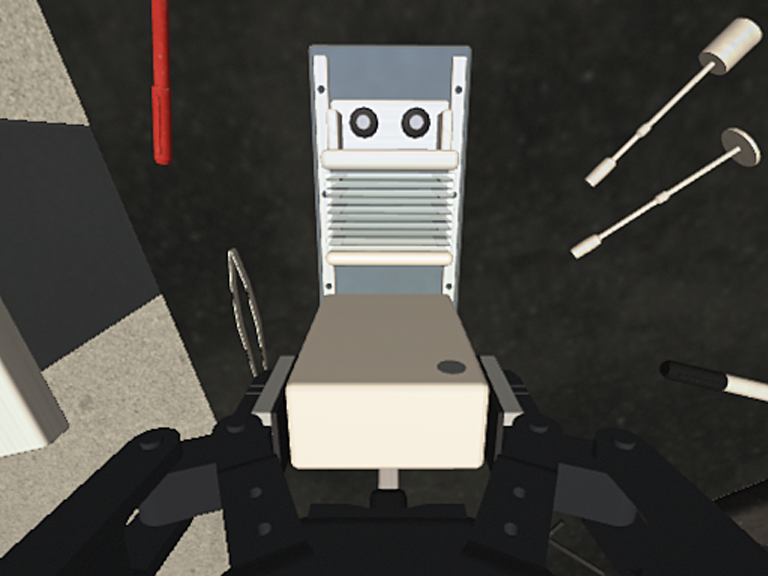

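The block is held upright, centred between the fingers, with its bottom front edge at row 296 and top front edge at row 383. The board's top bar is at row 258 ahead of it. I check the offsets.

Run:
```python
from h import *
im=cv2.imread("pics/w3r.png").astype(int);p=dict(np.load("w3.npz"));g=im.sum(2)//3
for c in(225,257,290):print(c,"165+",[int(v) for v in g[165:205,c]],"250+",[int(v) for v in g[250:260,c]],"306+",[int(v) for v in g[306:318,c]])
print("row174,cols210+",[int(v) for v in g[172,212:222]],"296+",[int(v) for v in g[172,298:308]])
print("row290 L",[int(v) for v in g[290,186:200]],"R",[int(v) for v in g[290,318:332]])
print("row200 L",[int(v) for v in g[201,208:222]],"R",[int(v) for v in g[201,292:308]])
```

```text
225 165+ [223, 195, 134, 195, 224, 237, 249, 252, 242, 231, 215, 161, 99, 139, 136, 137, 136, 135, 136, 137, 137, 137, 138, 138, 138, 137, 138, 137, 138, 139, 136, 125, 123, 123, 122, 123, 123, 123, 124, 124] 250+ [125, 125, 125, 123, 128, 158, 190, 217, 230, 230] 306+ [236, 236, 236, 238, 239, 213, 130, 14, 30, 30, 32, 31]
257 165+ [224, 200, 146, 190, 223, 237, 247, 251, 243, 232, 217, 172, 113, 135, 135, 135, 135, 134, 135, 134, 134, 135, 133, 134, 134, 134, 133, 133, 132, 134, 132, 124, 123, 123, 123, 124, 123, 124, 123, 124] 250+ [125, 126, 125, 123, 128, 158, 190, 218, 229, 230] 306+ [236, 236, 237, 238, 236, 208, 173, 168, 170, 171, 170, 170]
290 165+ [227, 206, 157, 181, 221, 235, 245, 250, 243, 234, 221, 179, 118, 135, 135, 135, 135, 133, 133, 133, 133, 133, 134, 135, 135, 135, 136, 136, 135, 138, 135, 124, 122, 123, 123, 123, 123, 123, 123, 123] 250+ [125, 125, 125, 122, 129, 160, 191, 217, 230, 231] 306+ [236, 236, 237, 238, 239, 210, 129, 23, 36, 41, 42, 42]
row174,cols210+ [113, 128, 135, 230, 231, 207, 222, 238, 248, 252] 296+ [247, 239, 225, 186, 234, 219, 146, 117, 72, 31]
row290 L [15, 12, 16, 15, 14, 0, 64, 208, 230, 231, 236, 237, 236, 237] R [238, 238, 232, 222, 226, 129, 0, 11, 16, 15, 17, 15, 22, 54]
row200 L [38, 39, 39, 37, 30, 104, 124, 123, 123, 123, 123, 123, 123, 123] R [123, 123, 123, 123, 123, 123, 124, 121, 112, 123, 134, 126, 107, 60, 32, 39]
```

Run:
```python
from h import *
p=dict(np.load("w3.npz"));o=np.array([.452,-.0767]);t=np.radians(-13.76)
ex=np.array([np.cos(t),np.sin(t)]);ey=np.array([-ex[1],ex[0]])
f=lambda u,v,z:np.round(1000*np.array([(ray(p,(u,v),z)[:2]-o)@ex,(ray(p,(u,v),z)[:2]-o)@ey]),1)
print("rel TCP (clamp x,y mm): block bottom front",f(257,195.3,.099)," top front",f(257,255,.182),"top back",f(257,311.8,.183),"board face",f(258,176.4,.057),f(225,176.1,.057),f(290,176.6,.057))
print("top L/R",f(192,290,.184),f(323,290,.184),"board L/R",f(216.5,172,.058),f(301.5,172,.058))
```

```text
rel TCP (clamp x,y mm): block bottom front [ 0.2 13.4]  top front [ 0.4 14.1] top back [  0.4 -14.9] board face [ 0.9 16.1] [-26.9  16.4] [27.9 16. ]
top L/R [-28.4  -2.3] [29.7 -2.3] board L/R [-33.7  20.2] [37.2 20.2]
```

Emit:
carry_out(commands=[[[-0.02, 0.02, 0, 0, 0, 0], [0, 0, 0.3, 0, 0, 0], [0, 0, 0.3, 0, 0, 0], [0, 0, 0.2, 0, 0, 0], [0, 0, 0.2, 0, 0, 0], [0, 0, 0.1, 0, 0, 0], [0, 0, 0.1, 0, 0, 0], [0, 0, 0.1, 0, 0, 0], [0, 0, 0.1, 0, 0, 0], [0, 0, 0, 0, 0, 0], [0, 0, 0, 0, 0, 0], [0, 0, 0, 0, 0, 0]]])

```text
clock: 8.22
position: [0.4526, -0.0789, 0.0948]
ee_rot: [0.788, 0.616, 0.0, 0.0]
ft_force: [-0.3, 0.5, -1.3]
grip_width: 0.697
grasp_force: 39.1
```

Emit:
carry_out(commands=[[[0, 0, 0.1, 0, 0, 0], [0, 0, 0.1, 0, 0, 0], [0, 0, 0.1, 0, 0, 0], [0, 0, 0.1, 0, 0, 0], [0, 0, 0.1, 0, 0, 0], [0, 0, 0.1, 0, 0, 0], [0, 0, 0.08, 0, 0, 0], [0, 0, 0.05, 0, 0, 0], [0, 0, 0, 0, 0, 0], [0, 0, 0, 0, 0, 0], [0, 0, 0, 0, 0, 0]]])

```text
clock: 9.13
position: [0.4526, -0.0789, 0.0655]
ee_rot: [0.788, 0.616, 0.0, 0.0]
ft_force: [0.1, 0.3, -0.7]
grip_width: 0.697
grasp_force: 39.1
```

Emit:
carry_out(commands=[[[0, 0, 0.03, 0, 0, 0], [0, 0, 0.03, 0, 0, 0], [0, 0, 0, 0, 0, 0], [0, 0, 0, 0, 0, 0]]])

```text
clock: 9.47
position: [0.4527, -0.0789, 0.0641]
ee_rot: [0.788, 0.616, -0.0, 0.0]
ft_force: [-7.5, 1.0, 15.8]
grip_width: 0.699
grasp_force: 41.3
```

It touches the clamp floor at the expected height, so I release and rise.

Emit:
carry_out(commands=[[[0, 0, -0.03, 0, 0, 0], [0, 0, 0, 0, 0, 0], [0, 0, 0, 0, 0, 0], [0, 0, 0, 0, 0, 0], [0, 0, 0, 0, 0, 0], [0, 0, 0, 0, 0, 0]]], hand=-1)

```text
clock: 9.97
position: [0.4524, -0.0789, 0.064]
ee_rot: [0.788, 0.616, -0.0, -0.0]
ft_force: [-0.5, 0.3, -0.6]
grip_width: 1.001
grasp_force: 0.0
```

Emit:
carry_out(commands=[[[0, 0, -0.4, 0, 0, 0], [0, 0, -0.7, 0, 0, 0], [0, 0, -0.8, 0, 0, 0], [0, 0, -0.8, 0, 0, 0], [0, 0, -0.8, 0, 0, 0], [-0.8, 0, -0.4, 0, 0, 0], [-0.8, 0, 0, 0, 0, 0], [-0.4, 0, 0, 0, 0, 0], [0, 0, 0, 0, 0, 0], [0, 0, 0, 0, 0, 0]]])

```text
clock: 10.8
position: [0.4329, -0.157, 0.22]
ee_rot: [0.788, 0.615, 0.0, -0.0]
ft_force: [-0.4, 0.0, -0.0]
grip_width: 0.998
grasp_force: 0.0
```

Run:
```python
from h import *
print(get_obs()["position"])
p=camera_params("wrist");im=camera("wrist")[:,:,::-1];np.savez("w4.npz",**p)
cv2.imwrite("pics/w4r.png",im);cv2.imwrite("pics/w4.png",cv2.resize(im,None,fx=1.5,fy=1.5,interpolation=2))
```

```text
[ 0.43291069 -0.15700416  0.2199781 ]
```

View pics/w4.png

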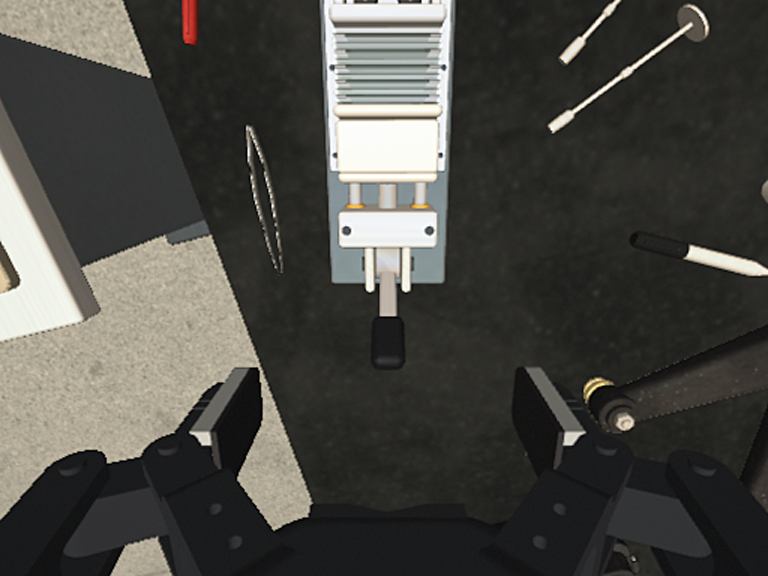

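The block stands in the gap between pad (row 177) and board (row 110), and the lever handle is at (388,342), on the tool's centre line. I shut the fingers and take them to the inner side of the raised lever.

Emit:
carry_out(commands=[[[-0.26, 0, 0, 0, 0, 0], [-0.26, 0, 0, 0, 0, 0], [0, 0, 0.25, 0, 0, 0], [0, 0, 0.25, 0, 0, 0], [0, 0, 0.25, 0, 0, 0], [0, 0, 0.5, 0, 0, 0], [0, 0, 0.5, 0, 0, 0], [0, 0, 0.5, 0, 0, 0], [0, 0, 0, 0, 0, 0], [0, 0, 0, 0, 0, 0], [0, 0, 0, 0, 0, 0]]], hand=1, force=30)

```text
clock: 11.77
position: [0.4286, -0.1765, 0.1307]
ee_rot: [0.787, 0.616, 0.0, 0.0]
ft_force: [0.8, 0.1, -0.0]
grip_width: 0.002
grasp_force: 0.0
```

Run:
```python
from h import *
o=get_obs();d=o["position"][:2]-np.array([.4556,-.0654]);ex=np.array([.971,-.238]);ey=np.array([.238,.971]);print(d@ex,d@ey,o["position"][2],o["grip_width"])
im=camera("wrist")[:,:,::-1]
cv2.imwrite("pics/w5.png",im)
```

```text
0.00017893037835431044 -0.11432043885190174 0.13069905659314154 0.0019955980338471715
```

View pics/w5.png

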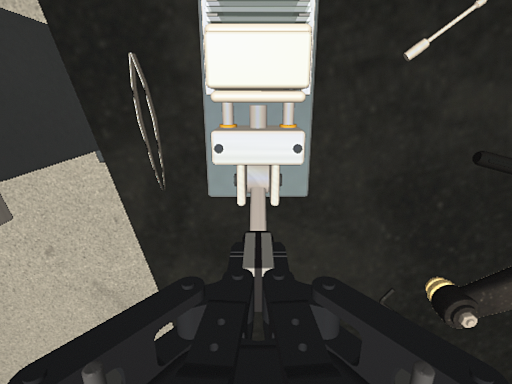

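The shut fingers are just inboard of the lever arm, on its line (column 258), and clear of the handle. I press along its arc.

Emit:
carry_out(commands=[[[0, 0, 0.3, 0, 0, 0], [0, 0, 0.3, 0, 0, 0], [-0.15, 0, 0, 0, 0, 0], [-0.1, 0, 0.06, 0, 0, 0], [-0.11, 0, 0.07, 0, 0, 0], [-0.1, 0, 0.06, 0, 0, 0], [-0.11, 0, 0.07, 0, 0, 0], [-0.09, 0, 0.09, 0, 0, 0], [-0.08, 0, 0.09, 0, 0, 0], [-0.09, 0, 0.09, 0, 0, 0], [-0.08, 0, 0.09, 0, 0, 0], [-0.06, 0, 0.11, 0, 0, 0], [-0.06, 0, 0.11, 0, 0, 0], [-0.06, 0, 0.11, 0, 0, 0], [-0.05, 0, 0.11, 0, 0, 0], [0, 0, 0, 0, 0, 0], [0, 0, 0, 0, 0, 0]]])

```text
clock: 13.23
position: [0.4164, -0.2207, 0.063]
ee_rot: [0.788, 0.616, -0.0, -0.001]
ft_force: [0.0, 0.6, 0.2]
grip_width: 0.004
grasp_force: 0.0
```

Emit:
carry_out(commands=[[[-0.03, 0, 0.1, 0, 0, 0], [-0.03, 0, 0.1, 0, 0, 0], [-0.02, 0, 0.1, 0, 0, 0], [-0.02, 0, 0.08, 0, 0, 0], [0, 0, 0.05, 0, 0, 0], [0, 0, 0.03, 0, 0, 0], [0, 0, 0, 0, 0, 0], [0, 0, 0, 0, 0, 0]]])

```text
clock: 13.9
position: [0.4163, -0.225, 0.0452]
ee_rot: [0.788, 0.616, 0.0, 0.0]
ft_force: [-0.0, -0.1, -0.0]
grip_width: -0.001
grasp_force: 0.0
```

Emit:
carry_out(commands=[[[0, 0, 0.03, 0, 0, 0], [0, 0, 0.03, 0, 0, 0], [0, 0, 0, 0, 0, 0], [0, 0, 0, 0, 0, 0]]])

```text
clock: 14.23
position: [0.4166, -0.2251, 0.0446]
ee_rot: [0.788, 0.616, -0.0, 0.001]
ft_force: [-10.2, 4.9, 26.0]
grip_width: -0.002
grasp_force: 13.0
```

Run:
```python
from h import *
print(get_obs()["ft_force"],get_obs()["position"])
im=camera("wrist")[:,:,::-1];s=camera("scene")[:,:,::-1]
cv2.imwrite("pics/w6.png",np.hstack([im[:,120:400],cv2.resize(s[150:214,308:380],(432,384),interpolation=2)]))
```

```text
[-10.1736263    4.87617237  25.97248215] [ 0.4166091  -0.22512212  0.04464511]
```

View pics/w6.png

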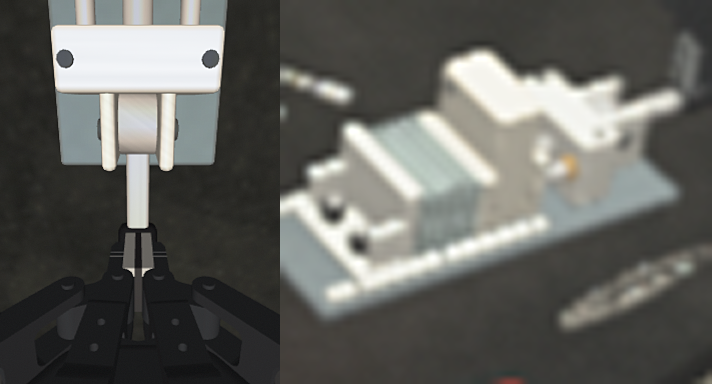

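It meets a firm stop (26 N) with the tip at z = 45 mm, the handle's level height, and the lever looks level. I back off and check that pad, block and board are tight.

Emit:
carry_out(commands=[[[0, 0, -0.3, 0, 0, 0], [0, 0, -0.6, 0, 0, 0], [0, 0, -0.8, 0, 0, 0], [0, 0, -0.9, 0, 0, 0], [0, 0, -0.9, 0, 0, 0], [0.8, 0, -0.9, 0, 0, 0], [0.8, 0, 0, 0, 0, 0], [0, 0, 0, 0, 0, 0], [0, 0, 0, 0, 0, 0]]])

```text
clock: 15.08
position: [0.4312, -0.1655, 0.2144]
ee_rot: [0.787, 0.617, 0.0, 0.001]
ft_force: [-0.5, -0.8, -0.3]
grip_width: 0.001
grasp_force: 0.0
```

Run:
```python
from h import *
print(get_obs()["position"])
im=camera("wrist")[:,:,::-1];t=camera("top")[:,:,::-1]
cv2.imwrite("pics/w7.png",np.hstack([cv2.resize(im[20:280,180:340],(369,600),interpolation=2),cv2.resize(t[130:250,200:300],(420,600),interpolation=2)]))
```

```text
[ 0.43117483 -0.1655497   0.21440512]
```

View pics/w7.png

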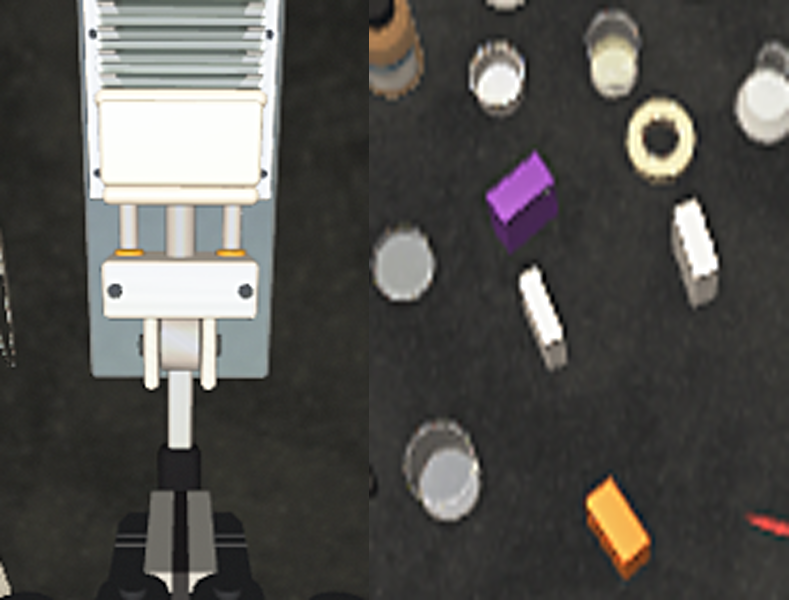

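The lever is flat along -y, and the pad (row 195) is against the block, which sits against the board (row 95). The two unused blocks, beaker and flask stand untouched.

```bash
python3 -c "
from workcell import hand_in
print(hand_in())"
```

```text
the job is handed in; nothing more can be done
None
```

The thick (30 mm) filler block stands on the clamp floor in the roughly 34 mm gap, and the cam lever is pressed down to its stop so the pad holds block and glass. The gap was measured by camera, so I did not try the other two blocks. They, the beaker and the flask stand where they were, and the job was handed in after about 15 s of robot time; the hand-in returned no verdict.

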